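# Hang the second arm on the bench trim rack

### The job

Hook the loose steel arm into the free post of the bench rack, level with the arm already hanging on the other post, with both lugs through the slots. Then press it down until the spring catch locks it, without forcing it, and leave it hanging there; leave the other things on the bench where they are.

Things in the scene. Friction and masses are not known exactly. Their poses are not given: they have to be found in the camera images.
- bracket: The loose cantilever arm, white steel, about 0.45 kg. Origin on its underside, in the plane of its flat back face, mid-width; own +x points out of the back face (to the post), z up. Connector 40 mm wide (y), 92 high, to x = -38, closed on top by a flat lip. Box tube 25 wide, 30 high, to x = -181, then an end stop 45 high to x = -186. It stands upright on the tube's underside.
- bracket_lug (a point): Tip of the upper of two like lugs on the loose arm's back face: at x = 11, y = 0, z = 53 mm of the bracket, axes alike; the other is 50 mm lower. Each lug is 5 mm thick (y): a neck 10 mm high that reaches out 10.5 mm, and behind it, from 5.4 mm on, a hook hanging 25 mm below the neck's underside (z = 28 and 78), thickest at its tip (to x = 15.5 mm).
- bracket_grip (a point): A good place to grip the loose arm: on the box tube (25 mm wide), 88 mm from the back face, mid-width, 20 mm above the underside. Axes as the bracket's.
- bracket_lip (a point): Middle of the flat top lip (38 x 40 mm) of the loose arm's connector, 20 mm from the back face, 92 mm above the underside: the place to press down, close to the post, whose top stands 41 mm above the lip when the arm is home. Pressed far out on the tube the arm cocks and binds. Axes as the bracket's.
- rail: The rack's base rail, bolted down, grey, 80 x 400 x 20 mm (x, y, z), origin on the bench. Two slotted posts, tied in one frame, stand over it at y = +150 mm (free) and y = -150 mm (an arm hangs there). Their slotted faces lie in the plane x = 0 and look to the rail's -x. A hung arm's axes are parallel to the rail's. Posts: 40 x 40 mm channels, front wall 4 mm thick.
- post_foot (a point): On the rail's top, 20 mm above the bench, below the middle of the free post's slotted face; axes as the rail's. The frame stands on levelling screws that raise the post's foot 4 to 18 mm above this point; this is not measured, so find the slots by feel. The post is 215 mm tall. Its three teardrop slots are 38 mm high, 13 mm wide (8 mm at the foot), lower edges 60, 110, 160 mm above its foot.
- post_seat (a point): Where the bracket's origin comes when home in the upper two slots (necks on their lower edges, back on the face, level with the other arm) if the screws are at mid-range: 93 mm above post_foot, axes as the rail's; true height up to 7 mm off. The hooks pass the slots only 25 to 28 mm above home; lower, their tips stop the back 15.5 mm off the face; higher, the necks stop it 10.5 mm off.
- catch (a joint): Spring catch, a steel leaf in the free post behind its top slot, in m: 0 = sprung out (also before hooking). As the hooked arm is lowered, its upper hook meets the catch 16 to 22 mm above home and the arm stays hanging on it. Pressed on (10 to 16 N) it drives the catch back 2 to 5 mm, then drops home onto the slots' edges; the catch springs out to under 1 mm over the hook and locks it.
- spray_can: Bystander: spray can 64 mm across, 190 mm tall, origin under its centre.
- polish_tin: Bystander: round tin 80 mm across, 75 mm tall, origin under its centre.
- filler_cap: Bystander: bright metal filler cap 72 mm across, 45 mm tall, origin under its centre.
- screwdriver: Bystander: screwdriver lying on the bench, about 200 mm long.
Not all that is in view belongs to the job. Leave any green look-alike of the bracket alone.

How it is judged:
By the outcome, as a careful person would: the job done as asked, in the order asked, and still so for the second after the job is handed in, with the robot touching nothing.
It also fails if it takes over 72 s, if anything falls off the work surface, if the arm or the gripper's body presses on something with over 40 N, if the wrist force passes 120 N, or if a joint passes its speed limit or range.

### The arm

A 6-joint arm with a two-finger parallel gripper is mounted at the origin on the work surface. World frame = base frame: x ahead of the robot, y to its left, z up, the work surface at z = 0. Lengths are in mm, angles in rad, forces in N, time in s.
With the tool pointing down it reaches from about 275 to 750 mm from the base axis. Payload 10.2 kg.
Tool frame: the origin (TCP) lies midway between the tips of the shut fingers; the grasp point (between the pads) lies 19 mm behind it; z points along the fingers, y is the line along which they close (so a half turn about z gives the same grasp; the last joint's range is limited). The gripper opens to 85 mm and grips with 20 to 120 N. Pads are 22 mm wide; open, the fingers measure 114 mm over their backs; the gripper's body (76 mm by 85 mm) begins 54 mm behind the grasp point. The pads swing forward as they close: fully open they stand 13 mm farther back than shut.
Start: joints at [-1.436, 0.313, 1.498, -0, 1.331, -0.223], TCP at [183.85, -491.762, 231.294] pointing down, gripper open.
Joint ranges: [-2.94, 2.94], [-0.97, 2.17], [0.19, 2.56], [-1.23, 4.37], [0.02, 3.11], [-2.88, 2.88]. Speed limits (rad/s): [2.39, 2.39, 3.01, 3.14, 3.14, 3.14].

### API

Orientations are given as a unit quaternion [w, x, y, z].
In Python, from rig import ctrl gives the robot as it stands.
- The arm moves only by the tool send_rows, never from a script. Its argument "targets" is a list of rows, each a list of 7 numbers: the closure, from -1 (fully open) to 1 (shut), so that 0 is half open, then the shift along the tool's x, y, z in m, then the turn, a rotation vector about the tool's x, y, z in rad. In form: [[claw, dx, dy, dz, ax, ay, az], ...]. A call has exactly 10 rows; each row shifts and turns the commanded pose from where the row before left it, along the tool's axes as they then stand; what a row does not reach is not made up. A row lasts 1/8 s, in which the tool goes at most 62.5 mm and 10.7 degrees, less where a joint would pass 70% of its speed; a pose out of reach is approached as far as the arm can. A call with a gripper value outside its range is refused whole. The fingers move at their own pace and stop on an object; "squeeze" is the grip in N (left out, the last holds). Time passes only in rows, so rows that do not move let the fingers close, or fill a call up. It gives the time, the measured TCP pose, the force, the opening and the grip force at its end, in the units of the state.
- ctrl.sense(): the state, without advancing time (a new reading comes with each control period).
- ctrl.capture(name): name is "side" or "top"; returns a dict with "img" (480x640x3 uint8, red, green, blue), "camera_matrix" (3x3 intrinsics, pixels), "R" (3x3) and "t" (3): a world point X has camera coordinates R X + t. Camera axes: x right, y down, z forward; pixel columns grow to the right and rows downward; lengths in mm; the calibration is good to about 2 mm. A picture is of the moment at which its call begins. There is no depth.
- ctrl.finish_job(): hands the job in; it is judged then, once.
Trained networks look in a picture, given as the dict that the camera call returned (one of the last four; its "shot" number tells which), for a name from the list of things; names that differ only in an ending like _2 or _b are one class to them, and where a whole thing is asked for, a point or a joint stands for the part that bears it (a point fixed in the world has none). Each returns a list of dicts, best first, with "score" (0 to 1); they miss things now and then, are a little off and sometimes report something else, mostly with a low value. They report only what shows in the picture. A call takes as long as a camera call. They do not tell look-alikes from the thing itself.
- ctrl.boxes_of(query, picture): "extent" ([left, top, width, height] in pixels, round what is visible of it).
- ctrl.landmark_of(query, picture): "point" ([column, row] in pixels: a listed point, or the origin of a listed thing).
The state is a dict: "time_s": time; "joints": joint angles; "dq": joint speeds; "tau": joint torques, N m; "eef_pos": TCP position; "ee_rot": TCP orientation; "force": force on the tool from outside, world axes, zero at the start; "wrist_torque": the same for the moment, N m; "grip_width": opening from 0.0 (shut) to 1.0 (fully open); "grip_force": force on a finger pad.
Only numpy, scipy, OpenCV 4.12 (cv2) and the standard library are available. Lean on these libraries where they do the work, as an engineer would, in place of code of your own. Each camera call takes 0.05 s, during which the arm holds its last target. There are 200 camera calls.

## Working session

There is one attempt and no reset: what is moved stays moved. The work goes in short steps, Python scripts to look and compute and a tool call to move; the robot and the scene stay as the last step left them, time stands still between calls to the robot, and variables do not carry over. Pictures are saved under pics/ and viewed, at most 10 in all, crops included, and the job is handed in when it is done.

Besides the shell and the picture viewer there is one more tool, called after "Emit:" as a command line: name --pt "numbers of a row" for each row, then --argument value for the rest. send_rows: Moves the arm, as the interface text tells. Its arguments: {"type":"object","properties":{"targets":{"type":"array"},"squeeze":{"type":"number"}},"required":["targets"]}

```bash
mkdir -p pics; ls
cat > h.py <<'E'
import numpy as np, cv2, pickle
from rig import ctrl
def ray(p,c):
    K,R,t=[np.array(c[k],float) for k in("camera_matrix","R","t")]
    d=R.T@np.linalg.inv(K)@np.array([p[0],p[1],1.]); return -R.T@t,d/np.linalg.norm(d)
def atz(p,c,z):
    o,d=ray(p,c); return o+d*(z-o[2])/d[2]
def tri(p1,c1,p2,c2):
    o1,d1=ray(p1,c1);o2,d2=ray(p2,c2)
    s=np.linalg.lstsq(np.c_[d1,-d2],o2-o1,rcond=None)[0]
    a,b=o1+d1*s[0],o2+d2*s[1]; return (a+b)/2,np.linalg.norm(a-b)
def proj(X,c):
    K,R,t=[np.array(c[k],float) for k in("camera_matrix","R","t")]
    q=K@(R@np.array(X,float)+t); return q[:2]/q[2]
E
python3 - <<'E'
from h import *
np.set_printoptions(precision=1,suppress=True)
C={}
for n in("top","side"):
    c=ctrl.capture(n);C[n]=c
    cv2.imwrite(f"pics/{n}0.png",c["img"][:,:,::-1])
    print(n,c["shot"],ray((320,240),c))
pickle.dump(C,open("c0.pkl","wb"))
for q in["bracket","bracket_lug","bracket_grip","bracket_lip","rail","post_foot","post_seat","spray_can","polish_tin","filler_cap","screwdriver"]:
    for n in C:
        print(q,n,[(np.array(r["point"]).round(1).tolist(),round(r["score"],2)) for r in ctrl.landmark_of(q,C[n])][:4])
for n in C: print([(np.round(r["extent"]).tolist(),round(r["score"],2)) for r in ctrl.boxes_of("bracket",C[n])])
print(ctrl.sense())
E
```

```text
pics
top 1 (array([ 375.3,  -66.1, 1634.3]), array([ 0.1,  0. , -1. ]))
side 2 (array([-308.7,  841.2, 1189.1]), array([ 0.5, -0.5, -0.7]))
bracket top [([394.2, 301.7], 0.92), ([334.5, 248.6], 0.8), ([170.1, 332.3], 0.78)]
bracket side [([334.9, 260.1], 0.93), ([285.6, 412.8], 0.92), ([408.3, 251.7], 0.42)]
bracket_lug top [([162.4, 330.5], 0.8), ([402.2, 301.7], 0.64)]
bracket_lug side [([279.0, 398.2], 0.9), ([334.6, 248.7], 0.63), ([414.3, 240.6], 0.6), ([305.3, 214.6], 0.3)]
bracket_grip top [([191.3, 351.9], 0.97), ([364.5, 297.9], 0.95), ([358.0, 221.9], 0.78), ([314.3, 166.7], 0.2)]
bracket_grip side [([333.4, 237.1], 0.62), ([319.2, 403.2], 0.6)]
bracket_lip top [([391.0, 300.8], 0.96), ([165.6, 341.9], 0.64), ([343.3, 236.3], 0.61)]
bracket_lip side [([295.7, 389.5], 0.87), ([335.1, 234.9], 0.56), ([407.8, 234.2], 0.47)]
rail top [([199.3, 216.7], 0.8), ([224.9, 255.7], 0.7)]
rail side []
post_foot top [([226.0, 257.7], 0.66)]
post_foot side [([268.6, 318.1], 0.81), ([264.9, 295.1], 0.7)]
post_seat top [([222.0, 253.9], 0.66), ([331.6, 243.1], 0.38)]
post_seat side [([264.0
[... 202 characters left out ...]
ller_cap top [([425.9, 317.9], 0.59), ([312.5, 166.9], 0.45)]
filler_cap side [([438.0, 243.0], 0.8)]
screwdriver top [([468.9, 219.4], 0.9)]
screwdriver side []
[([330.0, 203.0, 58.0, 45.0], 0.89), ([333.0, 288.0, 65.0, 22.0], 0.87), ([157.0, 328.0, 59.0, 54.0], 0.69)]
[([331.0, 211.0, 11.0, 48.0], 0.83)]
{'time_s': 1.3, 'joints': array([-1.4,  0.3,  1.5,  0. ,  1.3, -0.2]), 'dq': array([-0., -0., -0., -0.,  0.,  0.]), 'tau': array([  0. , -41.2, -26. ,  -0. ,   0. ,  -0. ]), 'eef_pos': array([ 183.9, -491.8,  231.3]), 'ee_rot': array([-0. ,  1. ,  0.2,  0. ]), 'force': array([-0.6, -0.6,  1. ]), 'wrist_torque': array([-0. ,  0. , -0.1]), 'grip_force': 0.0, 'grip_width': 1.0003118022175692}
```

View pics/top0.png

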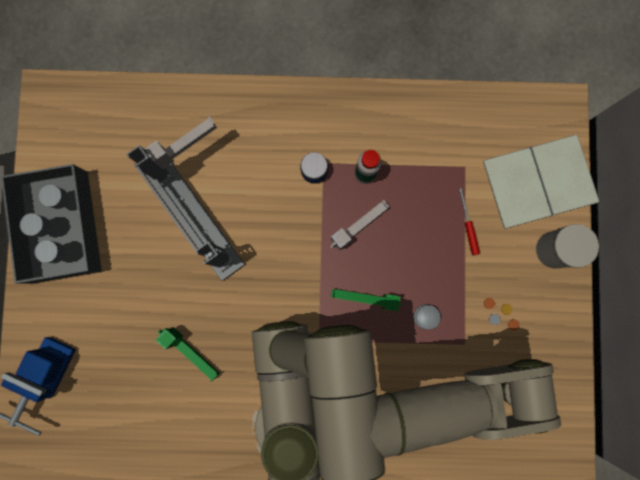

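View pics/side0.png

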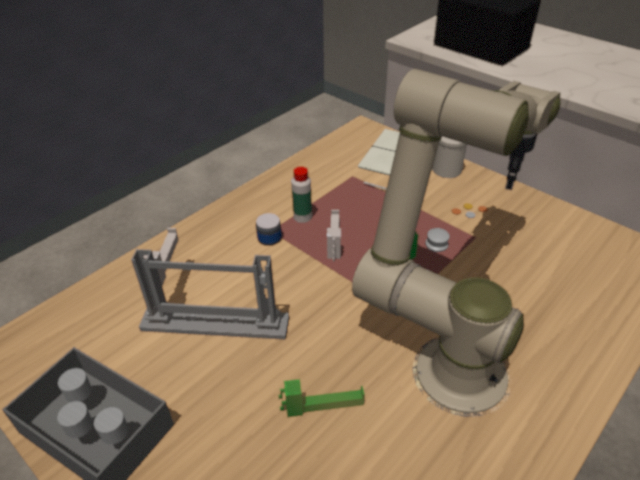

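The top view shows the white arm, connector at (342,237) and end stop at (387,205). The free post is at about (215,255), and the hung arm runs from (155,152) to (212,122). The green look-alikes are at (365,298) and (188,352). In the side view the white arm is at (334,237) and the free post at (265,290). I'll zoom in to measure.

Run:
```python
from h import *
np.set_printoptions(precision=1,suppress=True)
C=pickle.load(open("c0.pkl","rb"));T,S=C["top"],C["side"]
print(T["camera_matrix"][0],S["camera_matrix"][0])
print("lip",tri((343.3,236.3),T,(335.1,234.9),S),atz((343.3,236.3),T,92))
print("org",tri((334.5,248.6),T,(334.9,260.1),S))
print("grip",atz((358,221.9),T,20), tri((358,221.9),T,(333.4,237.1),S))
print("foot",tri((226,257.7),T,(268.6,318.1),S),atz((226,257.7),T,20),atz((268.6,318.1),S,20))
print("seat",tri((222,253.9),T,(264,295.4),S))
t=cv2.resize(T["img"][105:285,115:255],None,fx=4,fy=4,interpolation=cv2.INTER_CUBIC)[:600]
t=cv2.resize(T["img"][110:285,120:250],None,fx=3.4,fy=3.4,interpolation=cv2.INTER_CUBIC)
b=cv2.resize(T["img"][195:255,325:395],None,fx=5,fy=5,interpolation=cv2.INTER_CUBIC)
im=np.zeros((600,800,3),np.uint8); im[:t.shape[0],:t.shape[1]]=t; im[:b.shape[0],445:445+b.shape[1]]=b
cv2.imwrite("pics/z1.png",im[:,:,::-1])
s=cv2.resize(S["img"][230:342,130:295],None,fx=4.8,fy=4.8,interpolation=cv2.INTER_CUBIC)
cv2.imwrite("pics/z2.png",s[:,:,::-1])
```

```text
[563.4   0.  324.2] [557.8   0.  321.7]
lip (array([ 533.4, -123.3,   71.8]), np.float64(1.0194098650446741)) [ 531.8 -122.3   92. ]
org (array([507.2, -98.7,  -0.5]), np.float64(6.690007743731879))
grip [ 582.  -166.4   20. ] (array([ 582.3, -168.6,    4.7]), np.float64(4.180890479546789))
foot (array([471.9, 212.1,  25.9]), np.float64(9.262057446106375)) [468.8 210.   20. ] [479.9 211.5  20. ]
seat (array([478.7, 210.5, 109.8]), np.float64(13.660610695967348))
```

View pics/z1.png

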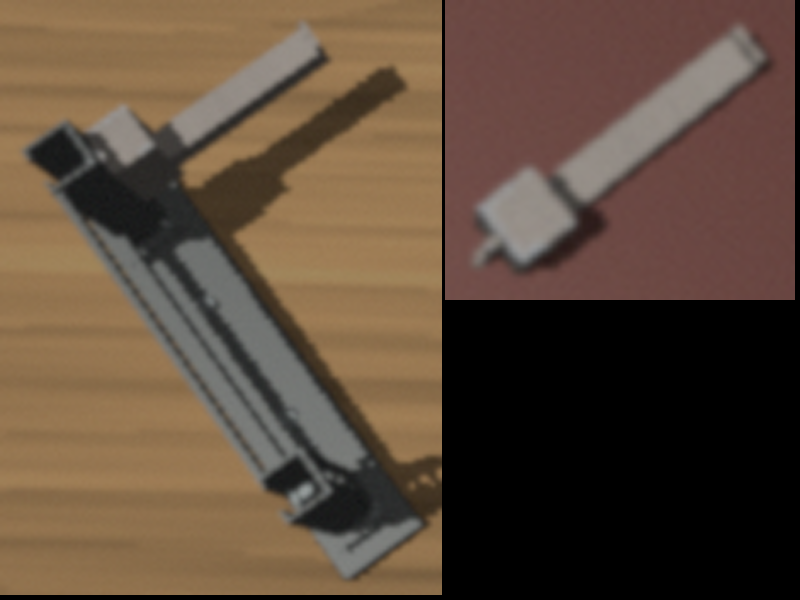

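View pics/z2.png

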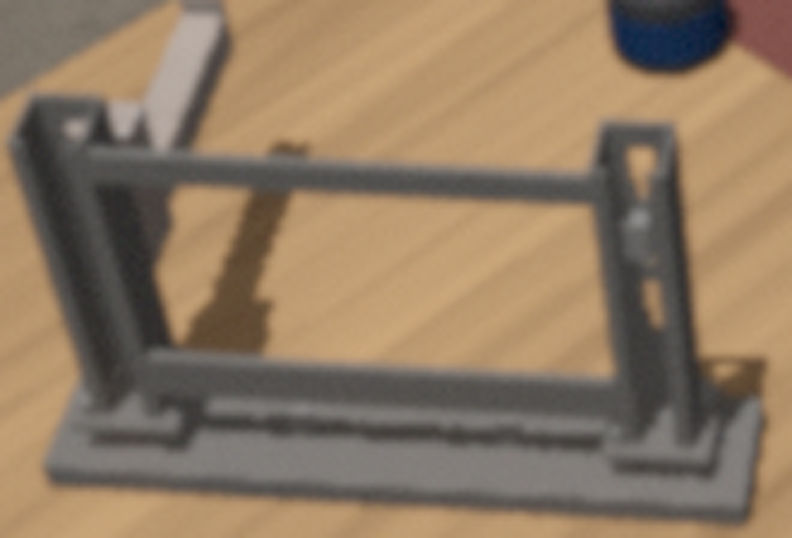

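The zoom shows the rail's near end corners at crop (427,523) and (348,578), the free post's U-shaped top at about (300,450) to (330,492), and a C-channel open at the back. I'll fit the rail and bracket poses to these corners.

```bash
cat > fit.py <<'E'
from h import *
from scipy.optimize import least_squares
np.set_printoptions(precision=2,suppress=True)
C=pickle.load(open("c0.pkl","rb"));T,S=C["top"],C["side"]
px=lambda u,s,o:(np.array(u)+.5)/s-.5+np.array(o)
zt=lambda *u:px(u,3.4,(120,110)); zs=lambda *u:px(u,4.8,(130,230)); zb=lambda u,v:px((u-445,v),5,(325,195))
H=999 # marks post-top
obs=[(T,zt(427,523),(-40,200,20)),(T,zt(348,578),(40,200,20)),
(T,zt(302,450),(0,130,H)),(T,zt(330,492),(0,170,H)),(T,zt(262,482),(40,130,H)),(T,zt(290,520),(40,170,H)),
(T,zt(68,122),(0,-170,H)),(T,zt(25,152),(40,-170,H)),(T,zt(50,190),(40,-130,H)),
(S,zs(745,507),(40,200,20)),(S,zs(762,405),(-40,200,20)),(S,zs(48,470),(40,-200,20)),
(S,zs(603,125),(0,130,H)),(S,zs(674,127),(0,170,H)),(S,zs(35,97),(0,-170,H)),(S,zs(105,100),(0,-130,H)),(S,zs(14,148),(40,-170,H))]
def W(p,q):
    c,s=np.cos(p[2]),np.sin(p[2]); z=235+p[3] if q[2]==H else q[2]
    return (p[0]+c*q[0]-s*q[1],p[1]+s*q[0]+c*q[1],z)
def fit(sel):
    f=lambda p:np.concatenate([proj(W(p,q),c)-u for c,u,q in sel])
    r=least_squares(f,[600,280,2.04,11],loss="soft_l1"); return r.x,f(r.x).reshape(-1,2)
for nm,sel in(("all",obs),("top",[o for o in obs if o[0] is T]),("side",[o for o in obs if o[0] is S])):
    p,e=fit(sel); print(nm,p,np.rad2deg(p[2]),"foot",W(p,(0,150,20))); 
    if nm=="all":print(e)
b=[(T,zb(527,216),(-19,0,92)),(T,zb(755,44),(-186,0,45)),(T,zb(740,28),(-186,12.5,45)),(T,zb(768,62),(-186,-12.5,45))]
for k,(u,v) in {(0,20):(0,0)}.items(): pass
cor=[(530,168),(580,215),(522,268),(478,212)]
for q,u in zip([(-38,-20,92),(-38,20,92),(0,20,92),(0,-20,92)],cor): b.append((T,zb(*u),q))
b+= [(S,(335.1,234.9),(-20,0,92))]
W2=lambda p,q:(p[0]+np.cos(p[2])*q[0]-np.sin(p[2])*q[1],p[1]+np.sin(p[2])*q[0]+np.cos(p[2])*q[1],q[2])
f=lambda p:np.concatenate([proj(W2(p,q),c)-u for c,u,q in b])
r=least_squares(f,[520,-110,2.2],loss="soft_l1");p=r.x
print("bracket",p,np.rad2deg(p[2]),"grip",W2(p,(-88,0,20)));print(f(p).reshape(-1,2))
E
python3 fit.py
```

```text
all [597.8  298.25   2.21  13.63] 126.85450648638408 foot (np.float64(477.77516333478366), np.float64(208.2848908731526), 20)
[[ 2.89 -2.75]
 [ 3.09 -2.73]
 [-1.86 -0.28]
 [-0.93  0.56]
 [-3.53 -0.33]
 [-2.61  1.73]
 [-0.58 -1.03]
 [-1.27 -0.79]
 [ 0.25  0.86]
 [ 1.21 -4.72]
 [ 1.79 -6.02]
 [ 1.18 -6.89]
 [-0.1   0.82]
 [ 1.17  1.33]
 [ 0.13 -0.16]
 [ 1.06  0.11]
 [-1.07  0.23]]
top [598.41 298.75   2.22   3.1 ] 126.98054269159566 foot (np.float64(478.58141008103), np.float64(208.51927712819287), 20)
side [583.94 309.5    2.22  31.24] 127.1501231286267 foot (np.float64(464.37959515152585), np.float64(218.91582415889735), 20)
bracket [ 514.69 -101.61    2.27] 129.89312336572056 grip (np.float64(571.1316941626868), np.float64(-169.12686825241664), 20)
[[ 0.05  0.22]
 [-0.37  0.  ]
 [ 5.39  6.6 ]
 [-5.72 -7.  ]
 [ 0.31 -0.11]
 [-0.61  1.82]
 [ 0.19 -0.22]
 [-0.08 -0.38]
 [-0.06 -3.18]]
```

```bash
sed -i 's/z=235+p\[3\] if q\[2\]==H else q\[2\]/z=235+p[3] if q[2]==H else q[2]\n    if q[2]==20 and abs(q[1])==200: q=(q[0]+p[4],q[1],20)/; s/2.04,11\]/2.04,11,0]/; s/(-186,12.5,45)/(-186,-22.5,45)/;s/(-186,-12.5,45))\]/(-186,12.5,45))]/;s/-22.5/-12.5/' fit.py; python3 fit.py
```

```text
all [599.17 295.93   2.23  12.86  20.28] 127.7538902592502 foot (np.float64(480.5694480872462), np.float64(204.0914535073002), 20)
[[-1.28  0.16]
 [-0.85  0.55]
 [-0.15 -1.26]
 [ 0.99 -0.58]
 [-1.66 -1.11]
 [-0.53  0.79]
 [-0.41 -0.85]
 [-0.95 -0.42]
 [ 0.77  1.08]
 [ 0.89 -0.41]
 [ 1.06 -2.07]
 [-0.95 -0.94]
 [ 0.4  -0.26]
 [ 1.66  0.07]
 [ 0.32  0.07]
 [ 1.33  0.17]
 [-0.62  0.48]]
top [598.18 295.35   2.23  11.93  16.62] 127.61497844497104 foot (np.float64(479.3625067436665), np.float64(203.8014901975224), 20)
side [600.62 296.42   2.23  12.55  24.03] 127.54996348618957 foot (np.float64(481.69759404259275), np.float64(205.00645233529588), 20)
bracket [ 514.71 -101.6     2.26] 129.74633242350328 grip (np.float64(570.9730547610858), np.float64(-169.2603303957564), 20)
[[ 0.06  0.23]
 [-0.27  0.13]
 [-0.01 -0.08]
 [-0.11 -0.07]
 [ 0.34 -0.1 ]
 [-0.61  1.85]
 [ 0.17 -0.22]
 [-0.07 -0.4 ]
 [-0.05 -3.18]]
```

```bash
cat >> h.py <<'E'
from scipy.spatial.transform import Rotation as Ro
def st():
    s=ctrl.sense(); q=s["ee_rot"]; R=Ro.from_quat([q[1],q[2],q[3],q[0]]).as_matrix()
    return s,np.array(s["eef_pos"]),R
def plan(pos,phi):
    "phi deg: heading of tool x; tool down"
    s,p,R=st(); f=np.deg2rad(phi); G=np.array([[np.cos(f),np.sin(f),0],[np.sin(f),-np.cos(f),0],[0,0,-1]]).T.T
    print("t",s["time_s"],"p",p.round(1),"F",np.round(s["force"],1),"grip",s["grip_width"],s["grip_force"])
    print("turn first, tool rotvec",Ro.from_matrix(R.T@G).as_rotvec().round(4),"then shift",(G.T@(np.array(pos)-p)).round(1)," | shift in present frame",(R.T@(np.array(pos)-p)).round(1))
E
python3 - <<'E'
from h import *
s,p,R=st();print(s["joints"],R.round(3), np.rad2deg(np.arctan2(R[1,0],R[0,0])))
for f in(129.75,-50.25): plan((571,-169.3,140),f)
E
```

```text
[-1.43638264e+00  3.12921413e-01  1.49768004e+00  2.83264544e-06
  1.33103194e+00 -2.23414119e-01] [[ 0.937  0.35  -0.   ]
 [ 0.35  -0.937  0.   ]
 [ 0.    -0.    -1.   ]] 20.50198438556493
t 1.3 p [ 183.9 -491.8  231.3] F [-0.6 -0.6  1. ] grip 1.0003118022175692 0.0
turn first, tool rotvec [-0.     -0.     -1.9067] then shift [4.000e-01 5.038e+02 9.130e+01]  | shift in present frame [ 475.6 -166.4   91.3]
t 1.3 p [ 183.9 -491.8  231.3] F [-0.6 -0.6  1. ] grip 1.0003118022175692 0.0
turn first, tool rotvec [-0.      0.      1.2349] then shift [-4.000e-01 -5.038e+02  9.130e+01]  | shift in present frame [ 475.6 -166.4   91.3]
```

Emit:
send_rows --pt "-1 0.0476 -0.0166 0 0 0 0" --pt "-1 0.0476 -0.0166 0 0 0 0" --pt "-1 0.0476 -0.0166 0 0 0 0" --pt "-1 0.0476 -0.0166 0 0 0 0" --pt "-1 0.0476 -0.0166 0 0 0 0" --pt "-1 0.0476 -0.0166 0 0 0 0" --pt "-1 0.0476 -0.0166 0 0 0 0" --pt "-1 0.0476 -0.0166 0 0 0 0" --pt "-1 0.0476 -0.0166 0 0 0 0" --pt "-1 0.0476 -0.0166 0 0 0 0" --squeeze 60

```text
time_s: 2.55
eef_pos: [572.8, -168.4, 231.4]
ee_rot: [0.0, 0.984, 0.178, 0.0]
force: [0.1, -0.0, 0.4]
grip_width: 1.001
grip_force: 0.0
```

Emit:
send_rows --pt "-1 0 0 0.005 0 0 -0.18" --pt "-1 0 0 0.005 0 0 -0.18" --pt "-1 0 0 0.005 0 0 -0.18" --pt "-1 0 0 0.01 0 0 -0.18" --pt "-1 0 0 0.01 0 0 -0.18" --pt "-1 0 0 0.01 0 0 -0.18" --pt "-1 0 0 0.01 0 0 -0.18" --pt "-1 0 0 0.005 0 0 -0.18" --pt "-1 0 0 0.005 0 0 -0.18" --pt "-1 0 0 0.005 0 0 -0.18"

```text
time_s: 3.8
eef_pos: [571.6, -169.6, 161.1]
ee_rot: [-0.0, 0.47, 0.883, -0.0]
force: [0.4, -0.5, -0.1]
grip_width: 0.999
grip_force: 0.0
```

Run:
```python
from h import *
plan((571,-169.3,140),129.75)
c=ctrl.capture("top");print([(r["point"],r["score"]) for r in ctrl.landmark_of("bracket_lip",c)])
im=cv2.resize(c["img"][185:270,315:405],None,fx=6,fy=6,interpolation=cv2.INTER_CUBIC)
cv2.imwrite("pics/g1.png",im[:,:,::-1])
```

```text
t 3.8 p [ 571.6 -169.6  161.1] F [ 0.4 -0.5 -0.1] grip 0.9994257264667928 0.0
turn first, tool rotvec [-0.000e+00 -1.000e-04 -1.008e-01] then shift [ 0.6 -0.3 21.1]  | shift in present frame [ 0.6 -0.3 21.1]
[([388.5, 302.2], 0.93), ([166.4, 343.7], 0.74), ([426.9, 317.6], 0.64)]
```

Emit:
send_rows --pt "-1 0 0 0.02 0 0 -0.1" --pt "-1 0 0 0.03 0 0 0" --pt "-1 0 0 0.03 0 0 0" --pt "-1 0 0 0.03 0 0 0" --pt "-1 0 0 0.02 0 0 0" --pt "-1 0 0 0.015 0 0 0" --pt "-1 0 0 0.01 0 0 0" --pt "-1 0 0 0.003 0 0 0" --pt "-1 0 0 0 0 0 0" --pt "-1 0 0 0 0 0 0"

```text
time_s: 5.15
eef_pos: [571.9, -169.7, 3.9]
ee_rot: [0.0, 0.428, 0.904, -0.0]
force: [-0.4, -0.1, -0.2]
grip_width: 1.002
grip_force: 0.0
```

Emit:
send_rows --pt "0 0 0 0 0 0 0" --pt "0.3 0 0 0 0 0 0" --pt "0.5 0 0 0 0 0 0" --pt "1 0 0 0 0 0 0" --pt "1 0 0 0 0 0 0" --pt "1 0 0 0 0 0 0" --pt "1 0 0 0 0 0 0" --pt "1 0 0 0 0 0 0" --pt "1 0 0 0 0 0 0" --pt "1 0 0 0 0 0 0"

```text
time_s: 6.4
eef_pos: [572.0, -169.6, 3.8]
ee_rot: [0.001, 0.428, 0.904, 0.0]
force: [1.8, 1.2, 5.6]
grip_width: 0.277
grip_force: 60.7
```

Emit:
send_rows --pt "1 0 0 -0.005 0 0 0" --pt "1 0 0 -0.01 0 0 0" --pt "1 0 0 -0.015 0 0 0" --pt "1 0 0 -0.02 0 0 0" --pt "1 0 0 -0.02 0 0 0" --pt "1 0 0 -0.02 0 0 0" --pt "1 0 0 -0.02 0 0 0" --pt "1 0 0 -0.015 0 0 0" --pt "1 0 0 -0.01 0 0 0" --pt "1 0 0 -0.006 0 0 0"

```text
time_s: 7.65
eef_pos: [571.5, -169.6, 144.7]
ee_rot: [-0.0, 0.428, 0.904, 0.0]
force: [-0.9, -0.3, -4.9]
grip_width: 0.281
grip_force: 59.4
```

Run:
```python
from h import *
plan((559.5,102,145),127.7)
c=ctrl.capture("side");b=c["img"][150:290,290:430]
cv2.imwrite("pics/g2.png",cv2.resize(b,None,fx=4,fy=4,interpolation=cv2.INTER_CUBIC)[:,:,::-1])
```

```text
t 7.65 p [ 571.5 -169.6  144.7] F [-0.9 -0.3 -4.9] grip 0.28072782668502483 59.424294233322144
turn first, tool rotvec [-0.     -0.0001  0.029 ] then shift [222.2 156.6  -0.3]  | shift in present frame [217.6 163.   -0.3]
```

View pics/g2.png

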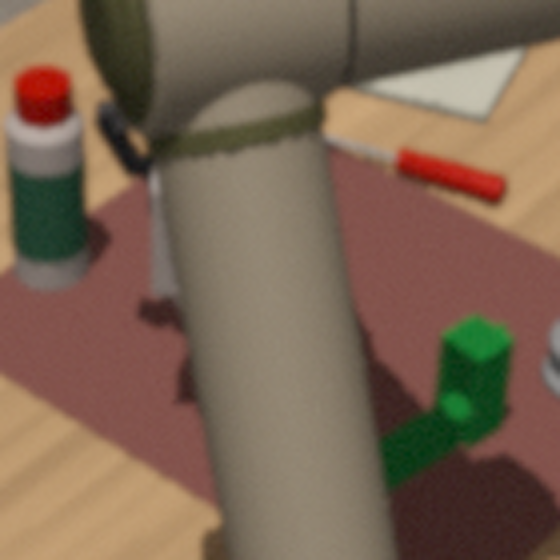

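The arm hides most of the bracket, but its lifted edge shows at crop (160,240) and the measured weight (4.9 N) fits. Next I move to 40 mm in front of the post.

Emit:
send_rows --pt "1 0 0 0 0 0 0.029" --pt "1 0.01 0.015 0 0 0 0" --pt "1 0.02 0.02 0 0 0 0" --pt "1 0.03 0.025 0 0 0 0" --pt "1 0.035 0.025 0 0 0 0" --pt "1 0.035 0.025 0 0 0 0" --pt "1 0.035 0.02 0 0 0 0" --pt "1 0.03 0.015 0 0 0 0" --pt "1 0.02 0.012 0 0 0 0" --pt "1 0.007 0 0 0 0 0"

```text
time_s: 8.95
eef_pos: [559.5, 104.1, 143.9]
ee_rot: [-0.0, 0.44, 0.898, -0.0]
force: [0.8, -0.1, -5.6]
grip_width: 0.282
grip_force: 59.5
```

Run:
```python
from h import *
np.set_printoptions(precision=1,suppress=True)
plan((559.5,102,145),127.7)
C={}
for n in("top","side"):
    c=ctrl.capture(n);C[n]=c
    print(n,[(q,[(np.round(r["point"],1),round(r["score"],2)) for r in ctrl.landmark_of(q,c)][:3]) for q in("bracket_lip","bracket_lug")])
pickle.dump(C,open("c1.pkl","wb"))
S,T=C["side"]["img"],C["top"]["img"]
a=cv2.resize(S[215:335,225:325],None,fx=4,fy=4,interpolation=cv2.INTER_CUBIC)
b=cv2.resize(T[190:310,190:290],None,fx=4,fy=4,interpolation=cv2.INTER_CUBIC)
cv2.imwrite("pics/h1.png",np.hstack([a,b])[:,:,::-1])
```

```text
t 8.95 p [559.5 104.1 143.9] F [ 0.8 -0.1 -5.6] grip 0.2824100760958619 59.54259216785431
turn first, tool rotvec [-0. -0.  0.] then shift [-1.7 -1.2 -1.1]  | shift in present frame [-1.6 -1.2 -1.1]
top [('bracket_lip', [(array([233. , 232.9]), 0.78), (array([387.8, 305.6]), 0.67), (array([166.8, 340.1]), 0.6)]), ('bracket_lug', [(array([402.8, 303.4]), 0.79), (array([162.1, 329. ]), 0.76), (array([226.2, 244.7]), 0.71)])]
side [('bracket_lip', [(array([294.2, 389.2]), 0.94), (array([407. , 232.6]), 0.85), (array([215.6, 318.3]), 0.68)]), ('bracket_lug', [(array([269.1, 263.5]), 0.95), (array([279.1, 400. ]), 0.85), (array([412.4, 243.5]), 0.83)])]
```

View pics/h1.png

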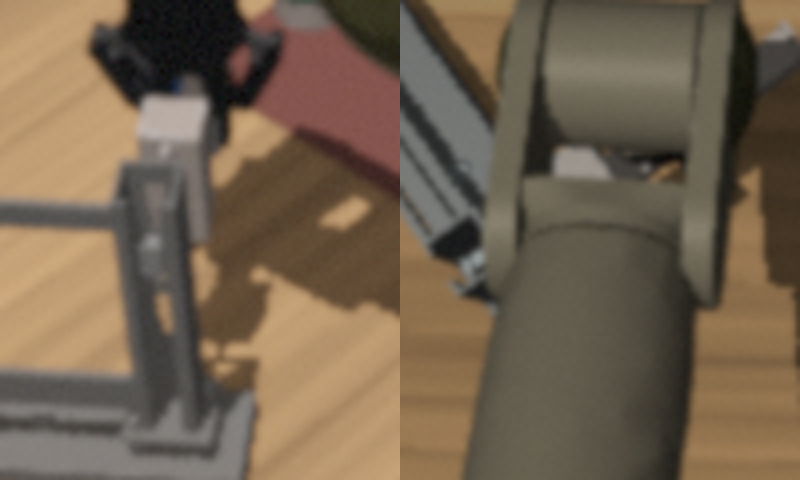

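The side view shows the bracket behind the free post, near lip edge about (138,135) to (207,140) in the crop, and the post top at about (122,165) to (185,168). I'll check the lateral alignment against the model.

Run:
```python
from h import *
np.set_printoptions(precision=1,suppress=True)
C=pickle.load(open("c1.pkl","rb"));S=C["side"]; cr=lambda u,v:(np.array([u,v])+.5)/4-.5+np.array([225,215])
f=np.deg2rad(127.7);ex=np.array([np.cos(f),np.sin(f),0]);ey=np.array([-ex[1],ex[0],0]);ez=np.array([0,0,1])
tcp=np.array([559.5,104.1,143.9]);o=tcp+88.9*ex-3.8*ez
for nm,q,u in(("nearL",(0,-20,92),(138,135)),("nearR",(0,20,92),(207,140)),("farL",(-38,-20,92),(143,97)),("farR",(-38,20,92),(210,100)),):
    X=o+q[0]*ex+q[1]*ey+q[2]*ez; print(nm,proj(X,S),cr(*u),"dpx per mm ex,ey,ez",[(proj(X+5*e,S)-proj(X,S))/5 for e in(ex,ey,ez)])
P=np.array([480.57,204.1,20])
for nm,q,u in(("pL",(0,-20,227.9),(122,165)),("pR",(0,20,227.9),(185,168))):
    X=P+q[0]*ex+q[1]*ey+q[2]*ez; print(nm,proj(X,S),cr(*u))
# slot checks: top slot top edge 198 above foot
for z in(60,98,110,148,160,198): print(z,(proj(P+(12.9+z)*ez,S)-[225,215])*4+1.5)
print("rail coords of origin", (o-P)@np.c_[ex,ey,ez])
```

```text
nearL [258.2 249.5] [259.1 248.4] dpx per mm ex,ey,ez [array([-0.1,  0.3]), array([0.4, 0. ]), array([-0. , -0.3])]
nearR [273.9 250.3] [276.4 249.6] dpx per mm ex,ey,ez [array([-0.1,  0.3]), array([0.4, 0. ]), array([-0. , -0.3])]
farL [260.7 239.6] [260.4 238.9] dpx per mm ex,ey,ez [array([-0.1,  0.3]), array([0.4, 0. ]), array([-0. , -0.3])]
farR [276.  240.3] [277.1 239.6] dpx per mm ex,ey,ez [array([-0.1,  0.3]), array([0.4, 0. ]), array([-0. , -0.3])]
pL [255.6 255.4] [255.1 255.9]
pR [271.7 256.1] [270.9 256.6]
60 [175.  334.9]
98 [170.6 295.4]
110 [169.2 282.6]
148 [164.6 241.2]
160 [163.1 227.8]
198 [158.3 184.4]
rail coords of origin [-38.5  -1.3 120.1]
```

Run:
```python
from h import *
np.set_printoptions(precision=0,suppress=True,linewidth=200)
S0=pickle.load(open("c0.pkl","rb"))["side"];S1=pickle.load(open("c1.pkl","rb"))["side"]
g=lambda c:c["img"].astype(float).sum(2)/3
print("cols",np.arange(250,282))
for r in(258,260,262,264,266,268,288,290,292,294,296,298): print(r,g(S0)[r,250:282])
print("bracket")
for r in(240,243,246,249,252): print(r,g(S1)[r,250:286])
```

```text
cols [250 251 252 253 254 255 256 257 258 259 260 261 262 263 264 265 266 267 268 269 270 271 272 273 274 275 276 277 278 279 280 281]
258 [157. 154. 150. 143. 124.  93.  75.  73.  81.  80.  83.  83.  82.  81.  81.  79.  80.  84.  94. 104. 114. 134. 150. 151. 150. 147. 146. 145. 144. 147. 147. 149.]
260 [150. 152. 151. 137. 110.  78.  66.  72.  78.  78.  90. 102. 110. 111. 111. 103.  89.  86.  95.  99.  97. 114. 136. 143. 146. 145. 146. 146. 148. 149. 147. 149.]
262 [158. 155. 151. 129.  95.  66.  57.  66.  73.  82. 104. 134. 152. 157. 156. 143. 118.  98. 102.  88.  79. 105. 131. 142. 146. 147. 148. 148. 148. 151. 151. 152.]
264 [153. 150. 139. 116.  91.  74.  66.  68.  76.  81.  98. 126. 148. 155. 154. 142. 121. 108.  99.  80.  70.  96. 131. 142. 147. 149. 151. 151. 151. 150. 151. 150.]
266 [127. 122. 113. 100.  93.  89.  74.  67.  68.  77.  90. 114. 134. 141. 134. 120. 110. 103.  90.  69.  61.  93. 128. 146. 151. 152. 151. 151. 151. 150. 147. 146.]
268 [ 88.  88.  87.  85.  80.  79.  67.  62.  65.  71.  80.  91. 110. 124. 120. 103.  88.  79.  69.  55.  59.  87. 125. 143. 151. 151. 
[... 1264 characters left out ...]
. 149. 147. 157. 169. 174. 174. 174. 173. 175. 175. 175. 174. 175. 175. 175. 176. 175. 159. 123.  73.  38.  29.  24.  40.  77. 119. 133. 134.]
246 [156. 158. 158. 160. 161. 161. 159. 159. 164. 175. 180. 178. 177. 174. 175. 175. 175. 176. 175. 174. 174. 175. 174. 175. 160. 129.  89.  67.  64.  53.  37.  43.  89. 134. 154. 162.]
249 [160. 160. 160. 159. 157. 158. 158. 157. 156. 153. 148. 152. 157. 161. 160. 160. 163. 164. 164. 165. 167. 163. 163. 159. 139. 104.  75.  63.  63.  57.  42.  54. 101. 140. 155. 156.]
252 [157. 156. 158. 159. 160. 160. 161. 160. 154. 138. 123. 118. 118. 117. 131. 149. 155. 137. 122. 118. 117. 118. 117. 113. 100.  84.  71.  68.  75.  91. 111. 127. 138. 145. 145. 147.]
```

Emit:
send_rows --pt "1 0.003 0.002 0 0 0 0" --pt "1 0.004 0 0 0 0 0" --pt "1 0.004 0 0 0 0 0" --pt "1 0.004 0 0 0 0 0" --pt "1 0.003 0 0 0 0 0" --pt "1 0.001 0 0 0 0 0" --pt "1 0.001 0 0 0 0 0" --pt "1 0.001 0 0 0 0 0" --pt "1 0 0 0 0 0 0" --pt "1 0 0 0 0 0 0"

```text
time_s: 10.5
eef_pos: [548.8, 119.9, 144.3]
ee_rot: [0.0, 0.441, 0.898, 0.0]
force: [0.6, 0.4, -4.4]
grip_width: 0.283
grip_force: 59.5
```

Emit:
send_rows --pt "1 0.001 0 0 0 0 0" --pt "1 0.001 0 0 0 0 0" --pt "1 0.001 0 0 0 0 0" --pt "1 0.001 0 0 0 0 0" --pt "1 0.001 0 0 0 0 0" --pt "1 0.001 0 0 0 0 0" --pt "1 0 0 0 0 0 0" --pt "1 0 0 0 0 0 0" --pt "1 0 0 0 0 0 0" --pt "1 0 0 0 0 0 0"

```text
time_s: 11.75
eef_pos: [545.3, 124.4, 144.3]
ee_rot: [0.0, 0.441, 0.898, -0.0]
force: [3.7, -3.3, -6.3]
grip_width: 0.281
grip_force: 59.4
```

Emit:
send_rows --pt "1 -0.002 0 0 0 0 0" --pt "1 0 0 -0.002 0 0 0" --pt "1 0 0 0 0 0 0" --pt "1 0.001 0 0 0 0 0" --pt "1 0.001 0 0 0 0 0" --pt "1 0.001 0 0 0 0 0" --pt "1 0.001 0 0 0 0 0" --pt "1 0.0005 0 0 0 0 0" --pt "1 0 0 0 0 0 0" --pt "1 0 0 0 0 0 0"

```text
time_s: 13.0
eef_pos: [545.2, 124.7, 146.7]
ee_rot: [0.003, 0.441, 0.898, -0.001]
force: [7.2, -11.1, -5.9]
grip_width: 0.276
grip_force: 59.4
```

Emit:
send_rows --pt "1 -0.0045 0 0 0 0 0" --pt "1 0 0 0.002 0 0 0" --pt "1 0 0 0.002 0 0 0" --pt "1 0 0 0 0 0 0" --pt "1 0.001 0 0 0 0 0" --pt "1 0.001 0 0 0 0 0" --pt "1 0.001 0 0 0 0 0" --pt "1 0.001 0 0 0 0 0" --pt "1 0.0005 0 0 0 0 0" --pt "1 0 0 0 0 0 0"

```text
time_s: 14.25
eef_pos: [545.4, 124.5, 142.8]
ee_rot: [0.003, 0.441, 0.898, -0.001]
force: [9.8, -12.9, -7.0]
grip_width: 0.283
grip_force: 59.3
```

Run:
```python
from h import *
np.set_printoptions(precision=0,suppress=True,linewidth=220)
c=ctrl.capture("side");pickle.dump(c,open("c2.pkl","wb"))
print(ctrl.landmark_of("bracket_lug",c)[:2])
a=cv2.resize(c["img"][235:315,245:285],None,fx=7,fy=7,interpolation=cv2.INTER_CUBIC)
b=cv2.resize(pickle.load(open("c0.pkl","rb"))["side"]["img"][235:315,245:285],None,fx=7,fy=7,interpolation=cv2.INTER_CUBIC)
cv2.imwrite("pics/h2.png",np.hstack([a,b])[:,:,::-1])
```

```text
[{'point': [280.6, 395.4], 'score': 0.73}, {'point': [414.1, 239.9], 'score': 0.66}]
```

View pics/h2.png

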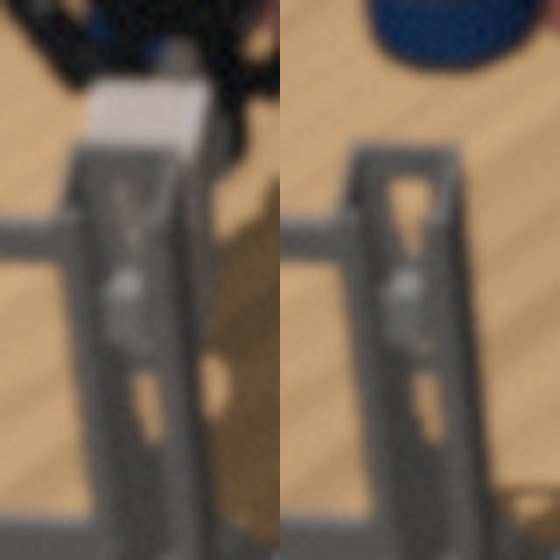

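The left crop shows the lip between columns 85 and 197, against the post's 72 to 182, with its far edge at row 80 and the post top at row 148. I'll check offset and height under both depth hypotheses.

Run:
```python
from h import *
np.set_printoptions(precision=1,suppress=True,linewidth=220)
c=pickle.load(open("c2.pkl","rb"));g=c["img"].astype(float).mean(2)
print("cols",np.arange(254,280))
for r in(246,248,250,252,254,256,257,258,259,260): print(r,g[r,254:280].round())
print("col profile lip c266 rows242..262",g[242:263,266].round(), g[242:263,270].round(), g[242:263,262].round())
f=np.deg2rad(127.7);ex=np.array([np.cos(f),np.sin(f),0]);ey=np.array([-ex[1],ex[0],0]);ez=np.array([0,0,1.])
for h in(8,12.9,16):
  P=np.array([480.57,204.1,20+h])-2*ey
  pt=[proj(P+215*ez+s*ey,c) for s in(-20,20)]
  print("h",h,"post top",pt)
  for x,d in((-15.5,20),(-15.5,24),(-10.5,29),(-10.5,33),(-13.5,26)):
    L=[proj(P+ez*(174+d)+(x+a)*ex+s*ey,c) for a in(0,-38) for s in(-20,20)]
    print(x,d,"rel: near L,R far L,R minus post L,R:",*[(L[i]-pt[i%2]) for i in range(4)])
```

```text
cols [254 255 256 257 258 259 260 261 262 263 264 265 266 267 268 269 270 271 272 273 274 275 276 277 278 279]
246 [ 56.  36.  34.  54.  82. 102. 109. 110. 109. 106. 107. 104. 111. 121. 123. 121. 118. 115. 113. 107.  80.  45.  26.  18.  18.  22.]
248 [123. 106. 109. 131. 158. 170. 172. 171. 170. 170. 170. 170. 170. 171. 171. 170. 167. 169. 171. 159. 123.  72.  30.  24.  19.  25.]
250 [155. 156. 159. 170. 181. 181. 178. 175. 174. 175. 174. 173. 175. 173. 175. 175. 175. 178. 178. 157. 114.  70.  42.  27.  24.  40.]
252 [161. 161. 165. 173. 174. 175. 174. 173. 174. 174. 175. 176. 176. 175. 175. 175. 176. 179. 174. 142.  97.  67.  60.  48.  32.  43.]
254 [157. 153. 151. 156. 159. 160. 160. 161. 163. 162. 165. 165. 165. 167. 165. 168. 170. 172. 159. 124.  84.  62.  63.  52.  36.  44.]
256 [144. 122. 107. 103. 102. 104. 105. 107. 107. 109. 109. 109. 109. 113. 117. 124. 137. 147. 131. 100.  73.  66.  64.  53.  40.  54.]
257 [134. 108.  88.  84.  87.  86.  89.  88.  87.  87.  87.  85.  87.  90. 101. 108. 121. 129. 117.  88.  69.  67.  64.  58.  51.  75.]
258 [130.  98.  76.  79.  81.  82.  8
[... 1598 characters left out ...]
 near L,R far L,R minus post L,R: [ 1.  -0.5] [ 0.9 -0.5] [  3.5 -10.7] [  3.1 -10.8]
-13.5 26 rel: near L,R far L,R minus post L,R: [1.5 0.7] [1.2 0.7] [ 4.  -9.5] [ 3.4 -9.5]
h 16 post top [array([254.7, 254.4]), array([270.8, 255.2])]
-15.5 20 rel: near L,R far L,R minus post L,R: [1.8 1.9] [1.5 1.9] [ 4.3 -8.3] [ 3.7 -8.3]
-15.5 24 rel: near L,R far L,R minus post L,R: [1.7 0.7] [1.4 0.7] [ 4.2 -9.4] [ 3.6 -9.5]
-10.5 29 rel: near L,R far L,R minus post L,R: [1.2 0.6] [1.  0.6] [ 3.7 -9.6] [ 3.2 -9.6]
-10.5 33 rel: near L,R far L,R minus post L,R: [ 1.  -0.5] [ 0.9 -0.5] [  3.5 -10.7] [  3.1 -10.8]
-13.5 26 rel: near L,R far L,R minus post L,R: [1.5 0.7] [1.2 0.7] [ 4.  -9.5] [ 3.4 -9.5]
```

Lateral looks within about 1 mm, and the height fits "necks too high". I'll feel lower.

Emit:
send_rows --pt "1 -0.0045 0 0 0 0 0" --pt "1 0 -0.001 0.001 0 0 0" --pt "1 0 0 0.001 0 0 0" --pt "1 0 0 0 0 0 0" --pt "1 0.001 0 0 0 0 0" --pt "1 0.001 0 0 0 0 0" --pt "1 0.001 0 0 0 0 0" --pt "1 0.001 0 0 0 0 0" --pt "1 0.0005 0 0 0 0 0" --pt "1 0 0 0 0 0 0"

```text
time_s: 15.6
eef_pos: [544.6, 123.8, 140.7]
ee_rot: [0.003, 0.441, 0.898, -0.001]
force: [9.1, -13.0, -8.0]
grip_width: 0.283
grip_force: 59.2
```

Emit:
send_rows --pt "1 -0.0045 0 0 0 0 0" --pt "1 0 0 0.001 0 0 0" --pt "1 0 0 0.001 0 0 0" --pt "1 0 0 0 0 0 0" --pt "1 0.001 0 0 0 0 0" --pt "1 0.001 0 0 0 0 0" --pt "1 0.001 0 0 0 0 0" --pt "1 0.001 0 0 0 0 0" --pt "1 0.0005 0 0 0 0 0" --pt "1 0 0 0 0 0 0"

```text
time_s: 16.85
eef_pos: [544.6, 123.8, 138.6]
ee_rot: [0.003, 0.441, 0.898, -0.001]
force: [9.3, -12.2, -8.3]
grip_width: 0.282
grip_force: 59.2
```

Emit:
send_rows --pt "1 -0.001 0 0 0 0 0" --pt "1 0 0 -0.001 0 0 0" --pt "1 0 0 -0.001 0 0 0" --pt "1 0 0 -0.0005 0 0 0" --pt "1 0 0 -0.0005 0 0 0" --pt "1 0 0 -0.0005 0 0 0" --pt "1 0 0 -0.0005 0 0 0" --pt "1 0 0 -0.0005 0 0 0" --pt "1 0 0 -0.0005 0 0 0" --pt "1 0 0 -0.0005 0 0 0"

```text
time_s: 18.1
eef_pos: [544.4, 123.8, 143.7]
ee_rot: [0.002, 0.441, 0.898, -0.001]
force: [5.3, -8.3, -7.2]
grip_width: 0.279
grip_force: 59.3
```

Emit:
send_rows --pt "1 0 0 -0.0005 0 0 0" --pt "1 0 0 -0.0005 0 0 0" --pt "1 0 0 -0.0005 0 0 0" --pt "1 0 0 -0.0005 0 0 0" --pt "1 0 0 -0.0005 0 0 0" --pt "1 0 0 -0.0005 0 0 0" --pt "1 0 0 -0.0005 0 0 0" --pt "1 0 0 -0.0005 0 0 0" --pt "1 0 0 0 0 0 0" --pt "1 0 0 0 0 0 0"

```text
time_s: 19.35
eef_pos: [544.3, 124.0, 147.9]
ee_rot: [0.002, 0.441, 0.898, -0.001]
force: [5.2, -6.3, -7.6]
grip_width: 0.284
grip_force: 59.3
```

Run:
```python
from h import *
ims=[ctrl.capture("side") for _ in range(4)]
pickle.dump(ims[0],open("c3.pkl","wb"))
m=np.mean([c["img"].astype(float) for c in ims],0); c0=pickle.load(open("c0.pkl","rb"))["side"]["img"].astype(float);c1=pickle.load(open("c1.pkl","rb"))["side"]["img"].astype(float)
def z(a):
    a=np.clip((a[240:300,250:280]-40)*1.9,0,255).astype(np.uint8); return cv2.resize(a,None,fx=8.8,fy=8.8,interpolation=cv2.INTER_LANCZOS4)
cv2.imwrite("pics/h3.png",np.hstack([z(m),z(c1),z(c0)])[:,:,::-1])
```

```text
(no output)
```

View pics/h3.png

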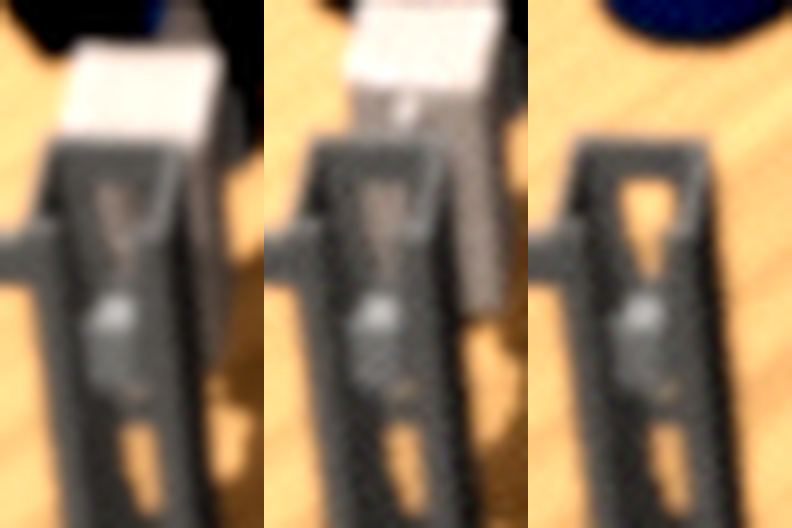

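The lip sits roughly centred behind the post (crop columns 60 to 205 against 50 to 183), so lateral looks fine. I'll keep sliding upward under light push.

Emit:
send_rows --pt "1 0.0005 0 -0.0005 0 0 0" --pt "1 0 0 -0.0005 0 0 0" --pt "1 0 0 -0.0005 0 0 0" --pt "1 0 0 -0.0005 0 0 0" --pt "1 0 0 -0.0005 0 0 0" --pt "1 0 0 -0.0005 0 0 0" --pt "1 0 0 -0.0005 0 0 0" --pt "1 0 0 -0.0005 0 0 0" --pt "1 0 0 -0.0003 0 0 0" --pt "1 0 0 0 0 0 0"

```text
time_s: 20.8
eef_pos: [543.1, 125.6, 152.1]
ee_rot: [0.0, 0.441, 0.898, 0.0]
force: [0.8, -0.5, -5.2]
grip_width: 0.277
grip_force: 59.8
```

It entered between z = 148 and 152. I'll advance gently.

Emit:
send_rows --pt "1 0.001 0 0 0 0 0" --pt "1 0.001 0 0 0 0 0" --pt "1 0.001 0 0 0 0 0" --pt "1 0.001 0 0 0 0 0" --pt "1 0.001 0 0 0 0 0" --pt "1 0.001 0 0 0 0 0" --pt "1 0.001 0 0 0 0 0" --pt "1 0 0 0 0 0 0" --pt "1 0 0 0 0 0 0" --pt "1 0 0 0 0 0 0"

```text
time_s: 22.05
eef_pos: [538.7, 131.3, 152.0]
ee_rot: [-0.0, 0.441, 0.898, -0.0]
force: [-0.6, 0.0, -7.8]
grip_width: 0.278
grip_force: 59.6
```

Emit:
send_rows --pt "1 0.001 0 0 0 0 0" --pt "1 0.001 0 0 0 0 0" --pt "1 0.001 0 0 0 0 0" --pt "1 0.001 0 0 0 0 0" --pt "1 0.001 0 0 0 0 0" --pt "1 0.001 0 0 0 0 0" --pt "1 0.0005 0 0 0 0 0" --pt "1 0 0 0 0 0 0" --pt "1 0 0 0 0 0 0" --pt "1 0 0 0 0 0 0"

```text
time_s: 23.3
eef_pos: [535.2, 135.8, 152.0]
ee_rot: [0.0, 0.441, 0.898, -0.0]
force: [2.7, -4.5, -9.6]
grip_width: 0.281
grip_force: 59.3
```

Emit:
send_rows --pt "1 -0.0005 0 0.001 0 0 0" --pt "1 0 0 0.001 0 0 0" --pt "1 0 0 0.001 0 0 0" --pt "1 0 0 0.0005 0 0 0" --pt "1 0 0 0.0005 0 0 0" --pt "1 0 0 0.0005 0 0 0" --pt "1 0 0 0 0 0 0" --pt "1 0 0 0 0 0 0" --pt "1 0 0 0 0 0 0" --pt "1 0 0 0 0 0 0"

```text
time_s: 24.55
eef_pos: [535.1, 135.9, 147.5]
ee_rot: [-0.0, 0.441, 0.898, -0.0]
force: [0.7, -1.8, -5.0]
grip_width: 0.28
grip_force: 60.1
```

Emit:
send_rows --pt "1 0 0 0.0005 0 0 0" --pt "1 0 0 0.0005 0 0 0" --pt "1 0 0 0.0005 0 0 0" --pt "1 0 0 0.0005 0 0 0" --pt "1 0 0 0.0005 0 0 0" --pt "1 0 0 0 0 0 0" --pt "1 0 0 0 0 0 0" --pt "1 0 0 0 0 0 0" --pt "1 0 0 0 0 0 0" --pt "1 0 0 0 0 0 0"

```text
time_s: 25.8
eef_pos: [535.1, 135.9, 145.1]
ee_rot: [-0.0, 0.441, 0.898, 0.0]
force: [0.0, -0.3, -4.2]
grip_width: 0.284
grip_force: 60.1
```

Emit:
send_rows --pt "1 0 0 0.0005 0 0 0" --pt "1 0 0 0.0005 0 0 0" --pt "1 0 0 0.0005 0 0 0" --pt "1 0 0 0.0005 0 0 0" --pt "1 0 0 0 0 0 0" --pt "1 0 0 0 0 0 0" --pt "1 0 0 0 0 0 0" --pt "1 0 0 0 0 0 0" --pt "1 0 0 0 0 0 0" --pt "1 0 0 0 0 0 0"

```text
time_s: 27.05
eef_pos: [535.2, 135.9, 143.1]
ee_rot: [0.0, 0.441, 0.898, 0.0]
force: [2.1, -2.9, -2.4]
grip_width: 0.277
grip_force: 60.4
```

Emit:
send_rows --pt "1 0 0 0.0005 0 0 0" --pt "1 0 0 0.0005 0 0 0" --pt "1 0 0 0 0 0 0" --pt "1 0 0 0 0 0 0" --pt "1 0 0 0 0 0 0" --pt "1 0 0 0 0 0 0" --pt "1 0 0 0 0 0 0" --pt "1 0 0 0 0 0 0" --pt "1 0 0 0 0 0 0" --pt "1 0 0 0 0 0 0"

```text
time_s: 28.3
eef_pos: [535.2, 135.9, 142.2]
ee_rot: [0.0, 0.441, 0.898, 0.0]
force: [3.4, -4.2, -0.3]
grip_width: 0.282
grip_force: 60.7
```

Emit:
send_rows --pt "0.3 0 0 0 0 0 0" --pt "0.2 0 0 0 0 0 0" --pt "0 0 0 0 0 0 0" --pt "-0.3 0 0 0 0 0 0" --pt "-0.3 0 0 0 0 0 0" --pt "-0.3 0 0 0 0 0 0" --pt "-0.3 0 0 -0.005 0 0 0" --pt "-0.3 0 0 -0.01 0 0 0" --pt "-0.3 0 0 -0.02 0 0 0" --pt "-0.3 0 0 -0.025 0 0 0"

```text
time_s: 29.55
eef_pos: [535.1, 135.9, 203.3]
ee_rot: [-0.0, 0.441, 0.898, 0.0]
force: [0.2, -0.1, -1.0]
grip_width: 0.648
grip_force: 0.0
```

Emit:
send_rows --pt "-0.3 0 0 -0.03 0 0 0" --pt "-0.3 0 0 -0.03 0 0 0" --pt "-0.3 0 0 -0.02 0 0 0" --pt "1 0 0 -0.01 0 0 0" --pt "1 0 0 0 0 0 0" --pt "1 0 0 0 0 0 0" --pt "1 0 0 0 0 0 0" --pt "1 0 0 0 0 0 0" --pt "1 0 0 0 0 0 0" --pt "1 0 0 0 0 0 0"

```text
time_s: 30.8
eef_pos: [535.1, 135.9, 292.0]
ee_rot: [-0.0, 0.441, 0.898, -0.0]
force: [0.1, 0.2, -1.0]
grip_width: -0.002
grip_force: 0.0
```

Run:
```python
from h import *
s,p,R=st();print(p,s["force"],s["grip_width"])
C={n:ctrl.capture(n) for n in("side","top")};pickle.dump(C,open("c4.pkl","wb"))
a=cv2.resize(C["side"]["img"][200:340,135:305],(400,330),interpolation=cv2.INTER_CUBIC)
b=cv2.resize(C["top"]["img"][190:305,190:330],(400,330),interpolation=cv2.INTER_CUBIC)
cv2.imwrite("pics/k1.png",np.hstack([a,b])[:,:,::-1])
```

```text
[535.11030893 135.93079455 292.0366664 ] [ 0.06805149  0.21407871 -0.98896595] -0.0015336864320461114
```

View pics/k1.png

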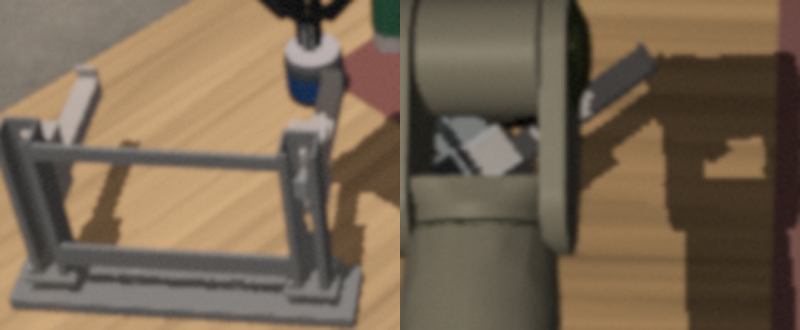

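The arm hangs level in the free post (side crop (320,120)), held on the catch. Now I go over the lip with the fingers shut.

Emit:
send_rows --pt "1 0.01 0 0 0 0 0" --pt "1 0.015 0 0 0 0 0" --pt "1 0.02 0 0 0 0 0" --pt "1 0.015 0 0 0 0 0" --pt "1 0.006 0 0.005 0 0 0" --pt "1 0 0 0.015 0 0 0" --pt "1 0 0 0.02 0 0 0" --pt "1 0 0 0.01 0 0 0" --pt "1 0 0 0.004 0 0 0" --pt "1 0 0 0 0 0 0"

```text
time_s: 32.15
eef_pos: [494.9, 188.0, 238.2]
ee_rot: [0.0, 0.441, 0.898, 0.0]
force: [0.9, 0.2, 0.3]
grip_width: 0.003
grip_force: 0.0
```

Emit:
send_rows --pt "1 0 0 0.001 0 0 0" --pt "1 0 0 0.001 0 0 0" --pt "1 0 0 0.001 0 0 0" --pt "1 0 0 0.001 0 0 0" --pt "1 0 0 0.001 0 0 0" --pt "1 0 0 0.001 0 0 0" --pt "1 0 0 0.001 0 0 0" --pt "1 0 0 0.001 0 0 0" --pt "1 0 0 0 0 0 0" --pt "1 0 0 0 0 0 0"

```text
time_s: 33.4
eef_pos: [494.8, 188.2, 230.1]
ee_rot: [0.0, 0.441, 0.898, 0.0]
force: [0.7, -0.5, 0.6]
grip_width: 0.001
grip_force: 0.0
```

Emit:
send_rows --pt "1 0 0 0.0005 0 0 0" --pt "1 0 0 0.0005 0 0 0" --pt "1 0 0 0.0005 0 0 0" --pt "1 0 0 0.0005 0 0 0" --pt "1 0 0 0.0005 0 0 0" --pt "1 0 0 0.0005 0 0 0" --pt "1 0 0 0 0 0 0" --pt "1 0 0 0 0 0 0" --pt "1 0 0 0 0 0 0" --pt "1 0 0 0 0 0 0"

```text
time_s: 34.65
eef_pos: [495.0, 188.2, 228.0]
ee_rot: [0.001, 0.441, 0.898, 0.0]
force: [-1.9, -1.1, 7.1]
grip_width: 0.001
grip_force: 3.5
```

Emit:
send_rows --pt "1 0 0 0.0005 0 0 0" --pt "1 0 0 0.0005 0 0 0" --pt "1 0 0 0.0005 0 0 0" --pt "1 0 0 0.0005 0 0 0" --pt "1 0 0 0.0005 0 0 0" --pt "1 0 0 0.0005 0 0 0" --pt "1 0 0 0.0005 0 0 0" --pt "1 0 0 0.0005 0 0 0" --pt "1 0 0 0 0 0 0" --pt "1 0 0 0 0 0 0"

```text
time_s: 35.9
eef_pos: [495.8, 188.7, 226.0]
ee_rot: [0.002, 0.441, 0.898, 0.002]
force: [-2.4, 1.1, 18.6]
grip_width: 0.001
grip_force: 9.2
```

Emit:
send_rows --pt "1 0 0 0.0005 0 0 0" --pt "1 0 0 0.0005 0 0 0" --pt "1 0 0 0.0005 0 0 0" --pt "1 0 0 0.0005 0 0 0" --pt "1 0 0 0 0 0 0" --pt "1 0 0 0 0 0 0" --pt "1 0 0 0 0 0 0" --pt "1 0 0 0 0 0 0" --pt "1 0 0 0 0 0 0" --pt "1 0 0 0 0 0 0"

```text
time_s: 37.15
eef_pos: [496.0, 188.9, 224.3]
ee_rot: [0.002, 0.441, 0.898, 0.002]
force: [-2.7, 2.8, 19.9]
grip_width: 0.002
grip_force: 9.9
```

Emit:
send_rows --pt "1 0 0 0.0005 0 0 0" --pt "1 0 0 0.0005 0 0 0" --pt "1 0 0 0.0005 0 0 0" --pt "1 0 0 0.0005 0 0 0" --pt "1 0 0 0 0 0 0" --pt "1 0 0 0 0 0 0" --pt "1 0 0 0 0 0 0" --pt "1 0 0 0 0 0 0" --pt "1 0 0 0 0 0 0" --pt "1 0 0 0 0 0 0"

```text
time_s: 38.4
eef_pos: [495.2, 188.7, 220.5]
ee_rot: [0.001, 0.441, 0.898, 0.001]
force: [-1.6, 2.3, 8.9]
grip_width: -0.001
grip_force: 4.6
```

Emit:
send_rows --pt "1 0 0 0.0005 0 0 0" --pt "1 0 0 0.0005 0 0 0" --pt "1 0 0 0.0005 0 0 0" --pt "1 0 0 0.0005 0 0 0" --pt "1 0 0 0.0005 0 0 0" --pt "1 0 0 0.0005 0 0 0" --pt "1 0 0 0 0 0 0" --pt "1 0 0 0 0 0 0" --pt "1 0 0 0 0 0 0" --pt "1 0 0 0 0 0 0"

```text
time_s: 39.65
eef_pos: [495.1, 188.7, 217.4]
ee_rot: [0.001, 0.441, 0.898, 0.001]
force: [-2.2, 2.1, 8.9]
grip_width: -0.002
grip_force: 4.5
```

Emit:
send_rows --pt "1 0 0 0.001 0 0 0" --pt "1 0 0 0.001 0 0 0" --pt "1 0 0 0.001 0 0 0" --pt "1 0 0 0.001 0 0 0" --pt "1 0 0 0.0005 0 0 0" --pt "1 0 0 0.0005 0 0 0" --pt "1 0 0 0 0 0 0" --pt "1 0 0 0 0 0 0" --pt "1 0 0 0 0 0 0" --pt "1 0 0 0 0 0 0"

```text
time_s: 40.9
eef_pos: [494.8, 188.2, 211.2]
ee_rot: [0.0, 0.441, 0.898, 0.0]
force: [-2.2, 0.3, 4.8]
grip_width: -0.004
grip_force: 2.6
```

Emit:
send_rows --pt "1 0 0 0.0005 0 0 0" --pt "1 0 0 0.0005 0 0 0" --pt "1 0 0 0.0005 0 0 0" --pt "1 0 0 0.0005 0 0 0" --pt "1 0 0 0.0005 0 0 0" --pt "1 0 0 0.0005 0 0 0" --pt "1 0 0 0 0 0 0" --pt "1 0 0 0 0 0 0" --pt "1 0 0 0 0 0 0" --pt "1 0 0 0 0 0 0"

```text
time_s: 42.15
eef_pos: [495.1, 188.3, 210.8]
ee_rot: [0.001, 0.441, 0.898, 0.001]
force: [-7.7, -1.5, 23.2]
grip_width: 0.001
grip_force: 11.7
```

Stopped hard 18.5 mm below first contact, so it is home. I retract and check.

Emit:
send_rows --pt "1 0 0 -0.003 0 0 0" --pt "1 0 0 -0.01 0 0 0" --pt "1 0 0 -0.02 0 0 0" --pt "1 0 0 -0.03 0 0 0" --pt "1 0 0 -0.03 0 0 0" --pt "1 -0.02 0 -0.03 0 0 0" --pt "1 -0.03 0.02 -0.02 0 0 0" --pt "1 -0.04 0.03 0 0 0 0" --pt "1 -0.04 0.03 0 0 0 0" --pt "1 -0.02 0.02 0 0 0 0"

```text
time_s: 43.4
eef_pos: [667.3, 129.4, 349.8]
ee_rot: [-0.001, 0.441, 0.897, -0.0]
force: [0.6, 1.0, 0.3]
grip_width: 0.004
grip_force: 0.0
```

Run:
```python
from h import *
s,p,R=st();print(s["time_s"],p,s["force"])
ims=[ctrl.capture("side") for _ in range(4)];m=np.mean([c["img"].astype(float) for c in ims],0)
c0=pickle.load(open("c0.pkl","rb"))["side"]["img"].astype(float);c4=pickle.load(open("c4.pkl","rb"))["side"]["img"].astype(float)
def z(a):
    a=np.clip((a[240:300,250:280]-40)*1.9,0,255).astype(np.uint8); return cv2.resize(a,(200,400),interpolation=cv2.INTER_CUBIC)
a=cv2.resize(m[200:340,125:295].astype(np.uint8),(395,400),interpolation=cv2.INTER_CUBIC)
cv2.imwrite("pics/k2.png",np.hstack([a,z(m),z(c4)])[:,:,::-1])
```

```text
43.4 [667.25332854 129.37781011 349.83460275] [0.56545427 0.95398802 0.34402559]
```

View pics/k2.png

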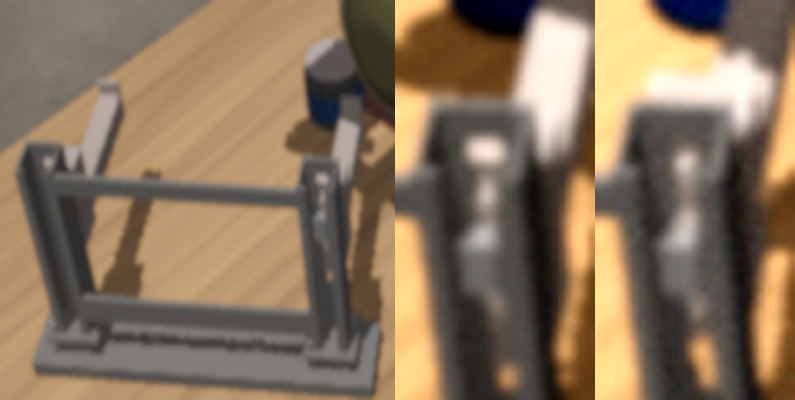

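The arm hangs level with its neighbour, the lip shows through the top slot (crop (487,150)), and the catch is back out over the hook at (478,260). Handing in.

```bash
python3 -c "
from rig import ctrl
print(ctrl.finish_job())"
```

```text
the job is handed in; nothing more can be done
None
```

The loose arm now hangs in the free post, level with the other arm. Both lugs are through the slots, and from the stop at home height and the last picture the catch is locked over the hook. I handed the job in at about 44 s; the hand-in returned no verdict.

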